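# Reset a tripped desk power block

### The arm

A 6-joint arm with a two-finger parallel gripper is mounted at the origin on the work surface. World frame = base frame: x ahead of the robot, y to its left, z up, the work surface at z = 0. Lengths are in m, angles in rad, forces in N, time in s.
With the tool pointing down it reaches from about 0.35 to 0.775 m from the base axis. Payload 5.5 kg.
Tool frame: the origin (TCP) lies on the centre line of the jaws, within the pads' length; the fingertips stand 8 mm ahead of it and the grasp point (between the pads) lies 11 mm behind it; z points along the fingers, y is the direction in which the jaws open and shut (so a half turn about z gives the same grasp; the last joint's range is limited). The gripper opens to 85 mm and grips with 20 to 120 N. Pads are 22 mm wide; open, the fingers measure 114 mm over their backs; the gripper's body (76 mm by 85 mm) begins 54 mm behind the grasp point. The pads swing forward as they close: fully open they stand 13 mm farther back than shut.
Start: joints at [1.03, 0.313, 0.046, 1.304, 0, 1.431], TCP at [0.224, 0.529, 0.239] pointing down, gripper open.
Joint ranges: [-2.76, 2.76], [-0.86, 1.69], [-1.03, 1.26], [-2.2, 2.34], [-1.47, 1.5], [-3.14, 3.14]. Speed limits (rad/s): [2.57, 2.57, 3.14, 3.14, 3.14, 3.14].

### API

Orientations are given as a unit quaternion [w, x, y, z].
In Python, from workcell import env gives the robot as it stands. The module is installed in compiled form; this text tells all that it offers.
- The arm moves only by the tool play_rows, never from a script. Its argument "steps" is a list of rows, each an object with "claw": the closure in counts, from 0 (fully open) to 255 (shut); "dp": the shift along the tool's x, y, z in m, a list of three; "angular": the turn, a rotation vector about the tool's x, y, z in degrees, a list of three. In form: [{"claw": claw, "dp": [dx, dy, dz], "angular": [wx, wy, wz]}, ...]. A call has exactly 8 rows; each row shifts and turns the commanded pose from where the row before left it, along the tool's axes as they then stand; what a row does not reach is not made up. A row lasts 1/12 s, in which the tool goes at most 41.7 mm and 7.16 degrees, less where a joint would pass 70% of its speed; a pose out of reach is approached as far as the arm can. A call is refused whole if a number of a shift passes 0.0417 or a number of a turn 7.16, either way. A call with a gripper value outside its range is refused whole. The fingers move at their own pace and stop on an object; "force" is the grip in N (left out, the last holds). Time passes only in rows, so rows that do not move let the fingers close, or fill a call up. It gives the time, the measured TCP pose, the force and the opening at its end, in the units of the state.
- env.get_state(): the state, without advancing time (a new reading comes with each control period).
- env.read_camera(name): name is "side" or "top"; returns (picture, depth): 400x640x3 uint8, red, green, blue; 400x640 float32, m along the optical axis (not along the pixel's ray), 0 where there is no reading.
- env.calibration(name): a dict with "fx", "fy", "cx", "cy" (pixels), "world_from_camera" (4x4, takes a point from camera to world coordinates). Camera axes: x right, y down, z forward; pixel columns grow to the right and rows downward; lengths in m; the calibration is good to about 2 mm. A picture is of the moment at which its call begins. calibration takes no time and is no camera call.
- env.hand_in(): hands the job in, once; it reports no verdict.
The state is a dict: "clock": time; "joint_pos": joint angles; "qvel": joint speeds; "tau": joint torques, N m; "tcp_pos": TCP position; "orientation": TCP orientation; "wrist_force": force on the tool from outside, world axes, zero at the start; "ft_torque": the same for the moment, N m; "finger_gap": finger opening in m.
Only numpy, scipy, OpenCV 4.12 (cv2) and the standard library are available. Lean on these libraries where they do the work, as an engineer would, in place of code of your own. Each camera call takes 0.05 s, during which the arm holds its last target. There are 200 camera calls.

### The job

The power block with two outlets on top has tripped. Push its sliding shutter all the way open towards the outlets, reach the fingertips down into the well to press the sunken reset button fully in and keep it in for a good second, then let go and push the shutter fully shut again. Nothing is to be lifted: leave both blocks standing where they are, do not work the shutter or button of the block with one outlet, and leave the other things on the desk alone.

Things in the scene. Friction and masses are not known exactly. Their poses are not given: they have to be found in the camera images.
- duo: The tripped block: two round black outlets side by side at its +y end. A loose white desk power block, a box 110 mm (its x) by 240 mm (its y) by 60 mm high, 0.9 kg, standing on the table, origin at the centre of its underside. At its -y end a grey shutter plate slides on the top along the block's y; under the shutter is a round reset well 46 mm across.
- duo_rib (a point): Centre of the top edge of the rib on the tripped block's shutter. The shutter plate is 62 mm (x) by 60 mm (y) and 4 mm thick, its top 64.5 mm above the table; the upright rib on its middle is 44 mm long (block's x), 8 mm thick (block's y) and stands 14 mm above the plate, top 78.5 mm above the table. Push the rib from either side; the point moves with the shutter. Axes as the block's.
- duo_shutter (a joint): Shutter of the tripped block, m: 0 shut (plate centred over the well), 0.062 fully open; it grows as the shutter slides to the block's +y, towards the outlets. About 1.2 N of friction, stays where it is left, starts up to 15 mm open.
- duo_well (a point): Centre of the mouth of the tripped block's reset well, in the block's top face (60 mm above the table, 60 mm from the block's centre to its -y). The well is round, vertical, 46 mm across and 38 mm deep. Fixed to the block; axes as the block's.
- duo_button_top (a point): Centre of the top of the reset button at the bottom of that well: a round flat cap 32 mm across, its top 24 mm below the well's mouth when up (36 mm above the table). Moves with the button.
- duo_button (a joint): Reset button of the tripped block, m: 0 up, 0.006 fully in (downwards). Sprung: starts to move at about 1.5 N, fully in at 5 N, springs back when let go.
- solo: The other block, to be left alone: alike but for a single outlet at its +y end. A loose white desk power block, a box 110 mm (its x) by 240 mm (its y) by 60 mm high, 0.9 kg, standing on the table, origin at the centre of its underside. At its -y end a grey shutter plate slides on the top along the block's y; under the shutter is a round reset well 46 mm across.
- solo_shutter (a joint): Shutter of the other block (same make and sizes), m: 0 shut, 0.062 open; starts shut; leave alone.
- solo_button (a joint): Reset button of the other block, m: 0 up, 0.006 fully in; leave alone.
- mouse: Loose black computer mouse, 110 by 58 by 33 mm, origin under its centre; leave alone.
- mug: Loose white mug, 80 mm across, 92 mm high, handle to its +y, origin under its centre; leave alone.
- binoculars: Loose teal toy binoculars lying flat, 105 by 110 by 45 mm, origin under the centre; leave alone.
- tin: Loose drinks can, 66 mm across, 100 mm high, origin under its centre; leave alone.
- charger: Loose white charger cube, 45 by 40 by 28 mm, origin under its centre; leave alone.
- driver: Loose screwdriver, 160 mm long, lying on the desk; leave alone.

How it is judged:
By the outcome, as a careful person would: the job done as asked, in the order asked, and still so for the second after the job is handed in, with the robot touching nothing.
It also fails if it takes over 64 s, if anything falls off the work surface, if the arm or the gripper's body presses on something with over 40 N, if the wrist force passes 120 N, or if a joint passes its speed limit or range.

## Working session

There is one attempt and no reset: what is moved stays moved. The work goes in short steps, Python scripts to look and compute and a tool call to move; the robot and the scene stay as the last step left them, time stands still between calls to the robot, and variables do not carry over. Pictures are saved under pics/ and viewed, about 8 in all and at most 12, crops included, and the job is handed in when it is done.

Besides the shell and the picture viewer there is one more tool, called after "Call:" by a JSON object that holds its "fn" and its "kwargs". play_rows: Moves the arm, as the interface text tells. Its arguments: {"type":"object","properties":{"steps":{"type":"array","items":{"type":"object","properties":{"claw":{"type":"number"},"dp":{"type":"array","items":{"type":"number"}},"angular":{"type":"array","items":{"type":"number"}}}}},"force":{"type":"number"}},"required":["steps"]}

```bash
mkdir -p pics; cat > h.py <<'E'
import numpy as np,cv2
from workcell import env
def snap(n,f):
    im,d=env.read_camera(n); cv2.imwrite(f'pics/{f}.png',im[:,:,::-1]); np.savez(f'pics/{f}.npz',im=im,d=d); return im,d
def cloud(n,d):
    c=env.calibration(n); v,u=np.mgrid[:d.shape[0],:d.shape[1]]
    P=np.stack([(u-c['cx'])/c['fx']*d,(v-c['cy'])/c['fy']*d,d],-1); T=np.array(c['world_from_camera'])
    return P@T[:3,:3].T+T[:3,3]
def ray(n,u,v,z):
    c=env.calibration(n);T=np.array(c['world_from_camera']);r=T[:3,:3]@np.array([(u-c['cx'])/c['fx'],(v-c['cy'])/c['fy'],1]);o=T[:3,3]
    return o+r*(z-o[2])/r[2]
E
python3 - <<'E'
from h import *
for n in('top','side'):
    snap(n,n+'0');print(np.round(env.calibration(n)['world_from_camera'],3))
print(env.get_state())
E
```

```text
[[-0.007 -0.982  0.187  0.298]
 [-1.     0.008  0.004  0.006]
 [-0.005 -0.187 -0.982  1.596]
 [ 0.     0.     0.     1.   ]]
[[ 0.998 -0.028  0.06   0.485]
 [-0.066 -0.495  0.867 -1.361]
 [ 0.005 -0.869 -0.495  0.862]
 [ 0.     0.     0.     1.   ]]
{'clock': 0.1, 'joint_pos': array([1.03041210e+00, 3.13941520e-01, 4.51127023e-02, 1.30360707e+00,
       5.84773639e-06, 1.43117444e+00]), 'qvel': array([-0.00065644, -0.00186867,  0.00288761,  0.00082678, -0.00051575,
        0.0005301 ]), 'tau': array([ 3.38839265e-03, -4.81725669e+01,  2.99243027e+01,  1.27073590e-02,
       -7.88849707e-05,  3.01817136e-05]), 'tcp_pos': array([0.22411206, 0.52905447, 0.23849703]), 'orientation': array([-2.76145700e-04,  1.99042825e-01,  9.79990450e-01, -7.71877778e-04]), 'wrist_force': array([0.27056023, 0.11596546, 0.00230644]), 'ft_torque': array([ 0.01111762,  0.04099385, -0.01853183]), 'finger_gap': 0.08584545501788174}
```

View pics/top0.png

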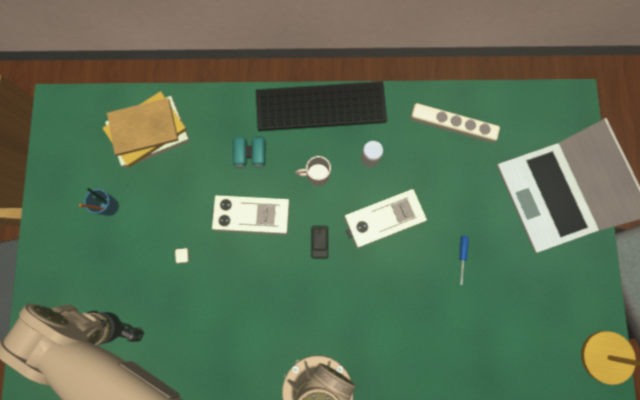

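View pics/side0.png

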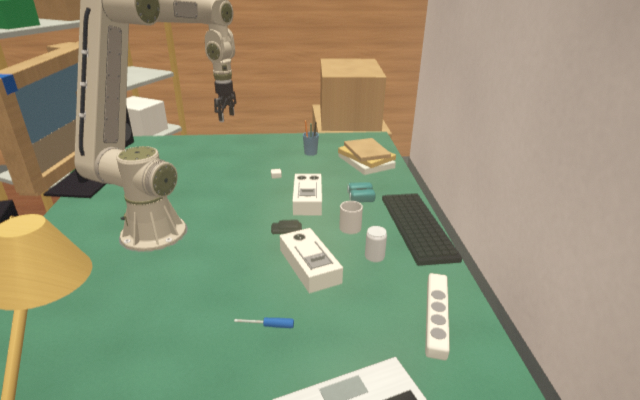

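The top view shows duo at about (250,215) with its two outlets at (225,205) and (225,220), on the world +y side. Its shutter is at about (266,215). Solo is at (386,218).

```bash
python3 - <<'E'
from h import *
z=np.load('pics/top0.npz');im,d=z['im'],z['d'];P=cloud('top',d)
print('table',np.median(P[300:340,200:260,2]))
R=np.zeros(d.shape,bool);R[185:245,200:300]=1
m=R&(P[...,2]>.045)
Q=P[m];print('top z',np.median(Q[:,2]),Q.min(0),Q.max(0),m.sum())
mm=R&(P[...,2]>.04)&(P[...,2]<.07)
r=cv2.minAreaRect(P[mm][:,:2].astype(np.float32)*1000);print(r,cv2.boxPoints(r))
w=(R&(im.min(2)>130)).astype(np.uint8)
cs=max(cv2.findContours(w,cv2.RETR_EXTERNAL,cv2.CHAIN_APPROX_NONE)[0],key=cv2.contourArea)
pts=np.array([ray('top',u,v,.06)[:2] for u,v in cs[:,0]],np.float32)*1000
r=cv2.minAreaRect(pts);print('col',r,cv2.boxPoints(r))
h=R&(P[...,2]>.069);print('rib',h.sum(),P[h].mean(0),P[h].min(0),P[h].max(0))
print(np.round(P[205:228:2,252:284:1,2]*1000).astype(int))
cv2.imwrite('pics/c.png',cv2.resize(im[185:245,200:300,::-1],None,fx=7,fy=7,interpolation=cv2.INTER_CUBIC))
s=np.load('pics/side0.npz')['im'];cv2.imwrite('pics/c2.png',cv2.resize(s[165:225,270:350,::-1],None,fx=7,fy=7,interpolation=cv2.INTER_CUBIC))
E
```

```text
table -0.0004862746931256767
top z 0.06081158497104355 [0.29760577 0.00563431 0.04504201] [0.62393018 0.33376817 1.59585022] 2513
((562.2930297851562, 212.22183227539062), (240.90089416503906, 112.12847900390625), 86.48983001708984) [[498.95932  95.42993]
 [610.87744  88.56479]
 [625.6267  329.01373]
 [513.7086  335.87888]]
col ((561.7583618164062, 213.25677490234375), (244.35330200195312, 114.5121841430664), 86.54133605957031) [[497.23584   94.75682 ]
 [611.5394    87.848495]
 [626.2809   331.7567  ]
 [511.9773   338.66504 ]]
rib 117 [0.50910513 0.14304658 0.35992135] [0.29760577 0.00563431 0.06907425] [0.60175392 0.31681193 1.59585022]
[[  59   59   65   63 1596   61   66   65   68   63   63   65   61   66
    61   66   66   62   60   69   66   63   63   63   55   59   66   61
    57   62   52   61]
 [  66   61   60   61   62   61   64   68   65   62   67   63   69   81
    79   81   64   67   55   69   65   65   61   63   55   61   58   66
    51   62   57   53]
 [  62   58   59   59   59   63   60   61   63   64   64   66   62   76
    78   78   63   65   63   61   61   68   71  
[... 850 characters left out ...]
 62   59
    56   63   58   58]
 [  60   58   66   62   60   65   64   64   64   66   69   62   67   64
    60   67   65   62   68   65   68   63   61   64   57   55   61   62
    60   54   58   60]
 [  58   63   59   62   66   65   55   65   65   64   63   72   67   64
    65   71   65   70   70   65   64   64   67   61   60   70   62   60
    60   58   61   59]
 [  64   65   65   62   62 1596   64   66   63   67   66   62   68   59
    68   69   63   66   66   66   64   64   62   68   70   62   63   60
    62   61   54   59]
 [  63   56   61   61   58   68   59   60   60   58   58   66   67   60
    58   59   54   64   62   59   59   57   57   55   66   62   58   67
    64   52   55   57]]
```

View pics/c.png

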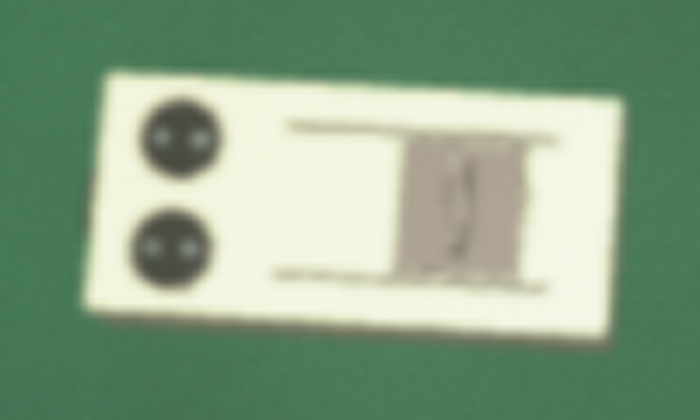

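The crop shows the duo's shutter plate at crop x 400–522 with the rib at about (462,208). A thin dark strip of the well shows at its −y edge, so the shutter is slightly open.

```bash
python3 - <<'E'
from h import *
c=np.array([.562,.2127]);by=np.array([.061,.998]);bx=np.array([.998,-.061])
def B(u,v,z):
    p=ray('top',u,v,z)[:2]-c;return np.round(1000*np.array([p@bx,p@by]),1)
f=lambda a,b:(200+(a+.5)/7-.5,185+(b+.5)/7-.5)
print('rib',B(*f(462,208),.0785),'plate edges',B(*f(397,205),.0645),B(*f(524,208),.0645))
print('outlets',B(*f(181,138),.06),B(*f(172,249),.06))
z=np.load('pics/top0.npz');P=cloud('top',z['d']);R=np.zeros(z['d'].shape,bool);R[203:228,255:280]=1
h=R&(P[...,2]>.073)&(P[...,2]<.09);q=P[h][:,:2]-c;q=np.c_[q@bx,q@by]*1000;print('ribdepth',q.mean(0),q.min(0),q.max(0))
s=np.load('pics/side0.npz');P=cloud('side',s['d']);R=np.zeros(s['d'].shape,bool);R[165:225,280:335]=1
m=R&(P[...,2]>.04)&(P[...,2]<.07);r=cv2.minAreaRect(P[m][:,:2].astype(np.float32)*1000);print('side block',r)
h=R&(P[...,2]>.072)&(P[...,2]<.09);q=P[h][:,:2]-c;q=np.c_[q@bx,q@by]*1000;print('side rib',h.sum(),np.median(q,0))
st=env.get_state()['tcp_pos']
for t in(-105,-60):
    p=c+by*t/1000;dd=p-st[:2];print(t,p,'dp',dd@by,dd@bx)
E
```

```text
rib [ -2.6 -51.5] plate edges [ -0.5 -19.8] [  1.2 -78.6]
outlets [26.4 83.8] [-26.   83.4]
ribdepth [  0.06005823 -50.0017022 ] [-22.51115306 -54.82524973] [ 21.05721315 -31.21934716]
side block ((560.021728515625, 209.8581085205078), (251.24960327148438, 109.83307647705078), 86.48760986328125)
side rib 18 [ -0.15328709 -52.41319083]
-105 [0.555595 0.10791 ] dp -0.40008172438593725 0.3565097913004132
-60 [0.55834 0.15282] dp -0.3550940993859373 0.3565097913004132
```

Call:
{"fn": "play_rows", "kwargs": {"steps": [{"claw": 255, "dp": [0, 0, 0], "angular": [0, 0, 7.05]}, {"claw": 255, "dp": [0, 0, 0], "angular": [0, 0, 7.05]}, {"claw": 255, "dp": [0, 0, 0], "angular": [0, 0, 7.05]}, {"claw": 255, "dp": [0, 0, 0], "angular": [0, 0, 7.05]}, {"claw": 255, "dp": [0, 0, 0], "angular": [0, 0, 7.05]}, {"claw": 255, "dp": [0, 0, 0], "angular": [0, 0, 7.05]}, {"claw": 255, "dp": [0, 0, 0], "angular": [0, 0, 7.05]}, {"claw": 255, "dp": [0, 0, 0], "angular": [0, 0, 7.05]}], "force": 40}}

```text
clock: 0.77
tcp_pos: [0.2242, 0.5292, 0.2388]
orientation: [0.0, 0.641, 0.768, -0.001]
wrist_force: [-0.1, 0.4, -0.3]
finger_gap: -0.0003
```

Call:
{"fn": "play_rows", "kwargs": {"steps": [{"claw": 255, "dp": [0, 0, 0], "angular": [0, 0, 6.95]}, {"claw": 255, "dp": [0, 0, 0], "angular": [0, 0, 6.95]}, {"claw": 255, "dp": [-0.027, 0.0255, 0.006], "angular": [0, 0, 0]}, {"claw": 255, "dp": [-0.027, 0.0255, 0.006], "angular": [0, 0, 0]}, {"claw": 255, "dp": [-0.027, 0.0255, 0.006], "angular": [0, 0, 0]}, {"claw": 255, "dp": [-0.027, 0.0255, 0.006], "angular": [0, 0, 0]}, {"claw": 255, "dp": [-0.027, 0.0255, 0.006], "angular": [0, 0, 0]}, {"claw": 255, "dp": [-0.027, 0.0255, 0.006], "angular": [0, 0, 0]}]}}

```text
clock: 1.43
tcp_pos: [0.3684, 0.3574, 0.2027]
orientation: [-0.0, 0.727, 0.687, -0.0]
wrist_force: [0.9, 1.1, 0.1]
finger_gap: 0.0001
```

Call:
{"fn": "play_rows", "kwargs": {"steps": [{"claw": 255, "dp": [-0.027, 0.0255, 0.006], "angular": [0, 0, 0]}, {"claw": 255, "dp": [-0.027, 0.0255, 0.006], "angular": [0, 0, 0]}, {"claw": 255, "dp": [-0.027, 0.0255, 0.006], "angular": [0, 0, 0]}, {"claw": 255, "dp": [-0.027, 0.0255, 0.006], "angular": [0, 0, 0]}, {"claw": 255, "dp": [-0.027, 0.0255, 0.006], "angular": [0, 0, 0]}, {"claw": 255, "dp": [-0.027, 0.0255, 0.006], "angular": [0, 0, 0]}, {"claw": 255, "dp": [-0.027, 0.0255, 0.006], "angular": [0, 0, 0]}, {"claw": 255, "dp": [-0.027, 0.0255, 0.006], "angular": [0, 0, 0]}]}}

```text
clock: 2.1
tcp_pos: [0.5599, 0.1301, 0.1546]
orientation: [-0.0, 0.727, 0.687, -0.0]
wrist_force: [0.2, 1.1, 0.3]
finger_gap: -0.0003
```

```bash
cat >> h.py <<'E'
C=np.array([.562,.2127]);BY=np.array([.061,.998]);BX=np.array([.998,-.061])
def where():
    s=env.get_state();p=s['tcp_pos'];q=p[:2]-C
    o=s['orientation'];f=s['wrist_force']
    print('t',s['clock'],'bx,by,tipz mm',np.round([q@BX*1e3,q@BY*1e3,p[2]*1e3-8],1),'yaw',np.degrees(np.arctan2(o[2]**2-o[1]**2+o[0]**2-o[3]**2,2*(o[1]*o[2]-o[0]*o[3]))),'F bx by z',np.round([f[:2]@BX,f[:2]@BY,f[2]],2))
def view(f):
    a=[snap('top',f+'t')[0][180:250,200:310],snap('side',f+'s')[0][130:230,260:370]]
    a=[cv2.resize(i[:,:,::-1],None,fx=7,fy=7 if 0 else 7,interpolation=cv2.INTER_CUBIC) for i in a]
    a=[cv2.resize(i,(390,int(i.shape[0]*390/i.shape[1]))) for i in a]
    h=max(i.shape[0] for i in a);a=[cv2.copyMakeBorder(i,0,h-i.shape[0],0,10,0) for i in a]
    cv2.imwrite(f'pics/{f}.png',np.hstack(a))
E
python3 -c "
from h import *
where();view('v1')"
```

```text
t 2.1 bx,by,tipz mm [  2.9 -82.6 146.6] yaw -3.2743290945474235 F bx by z [0.11 1.08 0.31]
```

View pics/v1.png

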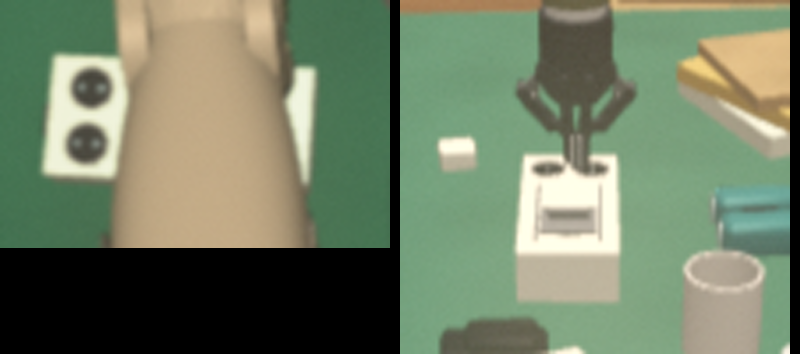

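The side view shows the closed gripper above the duo with its linkage spread along block x. It is clear of the rib on the shutter at about (567,212). Next I descend behind the rib.

Call:
{"fn": "play_rows", "kwargs": {"steps": [{"claw": 255, "dp": [-0.001, -0.001, 0.013], "angular": [0, 0, 0.2]}, {"claw": 255, "dp": [0, -0.001, 0.013], "angular": [0, 0, 0]}, {"claw": 255, "dp": [0, -0.001, 0.013], "angular": [0, 0, 0]}, {"claw": 255, "dp": [0, 0, 0.013], "angular": [0, 0, 0]}, {"claw": 255, "dp": [0, 0, 0.013], "angular": [0, 0, 0]}, {"claw": 255, "dp": [0, 0, 0.012], "angular": [0, 0, 0]}, {"claw": 255, "dp": [0, 0, 0], "angular": [0, 0, 0]}, {"claw": 255, "dp": [0, 0, 0], "angular": [0, 0, 0]}]}}

```text
clock: 2.87
tcp_pos: [0.5549, 0.1314, 0.0777]
orientation: [-0.001, 0.728, 0.686, -0.001]
wrist_force: [0.2, 1.1, 0.1]
finger_gap: 0.0
```

```bash
python3 -c "
from h import *
where()"
```

```text
t 2.8667 bx,by,tipz mm [ -2.1 -81.6  69.7] yaw -3.4321830789914127 F bx by z [0.16 1.12 0.07]
```

Call:
{"fn": "play_rows", "kwargs": {"steps": [{"claw": 255, "dp": [0.005, 0.001, 0], "angular": [0, 0, 0]}, {"claw": 255, "dp": [0.005, 0.001, 0], "angular": [0, 0, 0]}, {"claw": 255, "dp": [0.005, 0, 0], "angular": [0, 0, 0]}, {"claw": 255, "dp": [0.005, 0, 0], "angular": [0, 0, 0]}, {"claw": 255, "dp": [0.005, 0, 0], "angular": [0, 0, 0]}, {"claw": 255, "dp": [0.005, 0, 0], "angular": [0, 0, 0]}, {"claw": 255, "dp": [0.005, 0, 0], "angular": [0, 0, 0]}, {"claw": 255, "dp": [0.005, 0, 0], "angular": [0, 0, 0]}]}}

```text
clock: 3.53
tcp_pos: [0.5608, 0.1712, 0.0785]
orientation: [0.0, 0.728, 0.685, 0.0]
wrist_force: [1.3, -1.2, 0.6]
finger_gap: 0.0001
```

```bash
python3 -c "
from h import *
where();view('v2')"
```

```text
t 3.5333 bx,by,tipz mm [  1.3 -41.4  70.5] yaw -3.4615277406070857 F bx by z [ 1.34 -1.09  0.64]
```

View pics/v2.png

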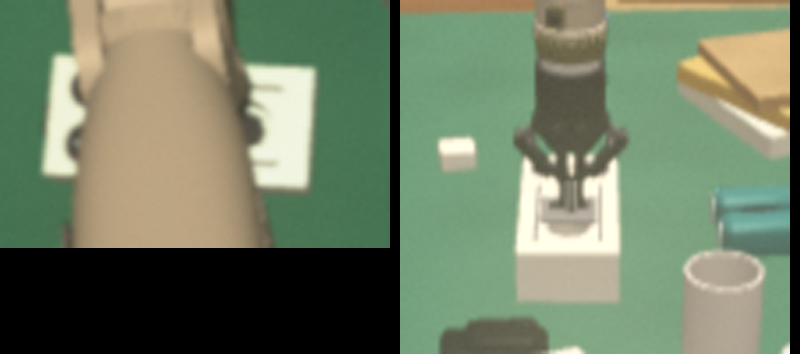

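The side view shows the shutter sliding ahead of the fingers, with the well opening at about (570,228).

Call:
{"fn": "play_rows", "kwargs": {"steps": [{"claw": 255, "dp": [0.003, 0, 0], "angular": [0, 0, 0]}, {"claw": 255, "dp": [0.003, 0, 0], "angular": [0, 0, 0]}, {"claw": 255, "dp": [0.003, 0, 0], "angular": [0, 0, 0]}, {"claw": 255, "dp": [0.003, 0, 0], "angular": [0, 0, 0]}, {"claw": 255, "dp": [0.003, 0, 0], "angular": [0, 0, 0]}, {"claw": 255, "dp": [0.003, 0, 0], "angular": [0, 0, 0]}, {"claw": 255, "dp": [0.003, 0, 0], "angular": [0, 0, 0]}, {"claw": 255, "dp": [0.003, 0, 0], "angular": [0, 0, 0]}]}}

```text
clock: 4.3
tcp_pos: [0.5619, 0.195, 0.0782]
orientation: [-0.0, 0.728, 0.685, -0.0]
wrist_force: [-2.0, -1.0, -0.7]
finger_gap: 0.0002
```

```bash
python3 -c "
from h import *
where()"
```

```text
t 4.3 bx,by,tipz mm [  1.  -17.7  70.2] yaw -3.462897174265668 F bx by z [-1.98 -1.13 -0.69]
```

Call:
{"fn": "play_rows", "kwargs": {"steps": [{"claw": 255, "dp": [0.0005, 0, 0], "angular": [0, 0, 0]}, {"claw": 255, "dp": [0, 0, 0], "angular": [0, 0, 0]}, {"claw": 255, "dp": [0.0005, 0, 0], "angular": [0, 0, 0]}, {"claw": 255, "dp": [0, 0, 0], "angular": [0, 0, 0]}, {"claw": 255, "dp": [0.0005, 0, 0], "angular": [0, 0, 0]}, {"claw": 255, "dp": [0, 0, 0], "angular": [0, 0, 0]}, {"claw": 255, "dp": [0, 0, 0], "angular": [0, 0, 0]}, {"claw": 255, "dp": [0, 0, 0], "angular": [0, 0, 0]}]}}

```text
clock: 4.97
tcp_pos: [0.5623, 0.1961, 0.0784]
orientation: [0.0, 0.728, 0.685, 0.0]
wrist_force: [-1.0, -1.3, 0.6]
finger_gap: 0.0
```

```bash
python3 -c "
from h import *
where()"
```

```text
t 4.9667 bx,by,tipz mm [  1.3 -16.5  70.4] yaw -3.4711945300392086 F bx by z [-0.94 -1.4   0.61]
```

Call:
{"fn": "play_rows", "kwargs": {"steps": [{"claw": 255, "dp": [0.0005, 0, 0], "angular": [0, 0, 0]}, {"claw": 255, "dp": [0.0005, 0, 0], "angular": [0, 0, 0]}, {"claw": 255, "dp": [0.0005, 0, 0], "angular": [0, 0, 0]}, {"claw": 255, "dp": [0.0005, 0, 0], "angular": [0, 0, 0]}, {"claw": 255, "dp": [0, 0, 0], "angular": [0, 0, 0]}, {"claw": 255, "dp": [0, 0, 0], "angular": [0, 0, 0]}, {"claw": 255, "dp": [0, 0, 0], "angular": [0, 0, 0]}, {"claw": 255, "dp": [0, 0, 0], "angular": [0, 0, 0]}]}}

```text
clock: 5.63
tcp_pos: [0.5624, 0.1983, 0.0784]
orientation: [-0.0, 0.728, 0.685, 0.0]
wrist_force: [0.2, -0.5, -0.8]
finger_gap: -0.0002
```

```bash
python3 -c "
from h import *
where()"
```

```text
t 5.6333 bx,by,tipz mm [  1.3 -14.3  70.4] yaw -3.4608551746545992 F bx by z [ 0.19 -0.48 -0.76]
```

Call:
{"fn": "play_rows", "kwargs": {"steps": [{"claw": 255, "dp": [0.0005, 0, 0], "angular": [0, 0, 0]}, {"claw": 255, "dp": [0.0005, 0, 0], "angular": [0, 0, 0]}, {"claw": 255, "dp": [0.0005, 0, 0], "angular": [0, 0, 0]}, {"claw": 255, "dp": [0, 0, 0], "angular": [0, 0, 0]}, {"claw": 255, "dp": [0, 0, 0], "angular": [0, 0, 0]}, {"claw": 255, "dp": [0, 0, 0], "angular": [0, 0, 0]}, {"claw": 255, "dp": [0, 0, 0], "angular": [0, 0, 0]}, {"claw": 255, "dp": [0, 0, 0], "angular": [0, 0, 0]}]}}

```text
clock: 6.3
tcp_pos: [0.5623, 0.1997, 0.0783]
orientation: [-0.0, 0.728, 0.685, 0.0]
wrist_force: [0.9, -0.4, 0.5]
finger_gap: 0.0005
```

```bash
python3 -c "
from h import *
where()"
```

```text
t 6.3 bx,by,tipz mm [  1.1 -12.9  70.3] yaw -3.461466020600646 F bx by z [ 0.89 -0.31  0.55]
```

Call:
{"fn": "play_rows", "kwargs": {"steps": [{"claw": 255, "dp": [0.0005, 0, 0], "angular": [0, 0, 0]}, {"claw": 255, "dp": [0.0005, 0, 0], "angular": [0, 0, 0]}, {"claw": 255, "dp": [0, 0, 0], "angular": [0, 0, 0]}, {"claw": 255, "dp": [0, 0, 0], "angular": [0, 0, 0]}, {"claw": 255, "dp": [0, 0, 0], "angular": [0, 0, 0]}, {"claw": 255, "dp": [0, 0, 0], "angular": [0, 0, 0]}, {"claw": 255, "dp": [0, 0, 0], "angular": [0, 0, 0]}, {"claw": 255, "dp": [0, 0, 0], "angular": [0, 0, 0]}]}}

```text
clock: 6.97
tcp_pos: [0.5623, 0.2003, 0.0782]
orientation: [0.0, 0.728, 0.685, -0.0]
wrist_force: [-1.1, -5.4, 1.6]
finger_gap: -0.0001
```

```bash
python3 -c "
from h import *
where();view('v3');where()"
```

```text
t 6.9667 bx,by,tipz mm [  1.1 -12.4  70.2] yaw -3.4796177999479445 F bx by z [-0.8  -5.48  1.64]
t 7.0667 bx,by,tipz mm [  1.1 -12.4  70.3] yaw -3.4804057706067413 F bx by z [ 0.41 -4.92  0.63]
```

View pics/v3.png

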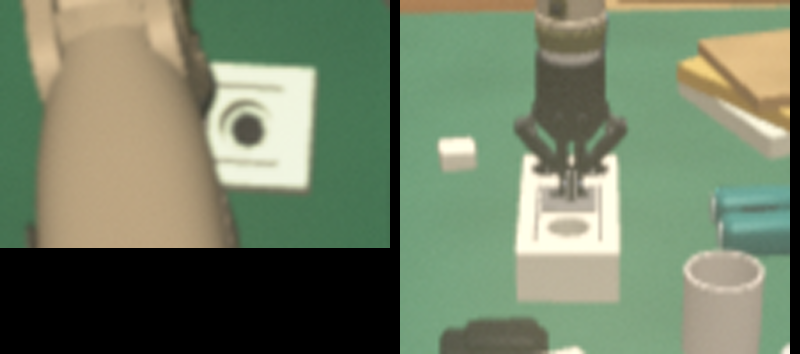

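The stop is confirmed: force rose to 5.5 N and the tool stalled. The well is fully uncovered at (247,128) in the left image and (568,228) in the right. Next I back off over the well.

Call:
{"fn": "play_rows", "kwargs": {"steps": [{"claw": 255, "dp": [-0.003, 0, 0], "angular": [0, 0, 0]}, {"claw": 255, "dp": [-0.006, 0, -0.004], "angular": [0, 0, 0]}, {"claw": 255, "dp": [-0.01, 0, -0.004], "angular": [0, 0, 0]}, {"claw": 255, "dp": [-0.01, 0, 0], "angular": [0, 0, 0]}, {"claw": 255, "dp": [-0.01, 0, 0], "angular": [0, 0, 0]}, {"claw": 255, "dp": [-0.0085, -0.001, 0], "angular": [0, 0, 0]}, {"claw": 255, "dp": [0, 0, 0], "angular": [0, 0, 0]}, {"claw": 255, "dp": [0, 0, 0], "angular": [0, 0, 0]}]}}

```text
clock: 7.73
tcp_pos: [0.5584, 0.1525, 0.0863]
orientation: [-0.0, 0.729, 0.685, 0.0]
wrist_force: [-0.5, 0.7, 0.3]
finger_gap: 0.0002
```

```bash
python3 - <<'E'
from h import *
where()
def B(n,u,v,z):
    p=ray(n,u,v,z)[:2]-C;return np.round(1000*np.array([p@BX,p@BY]),1)
z=np.load('pics/v3t.npz');im=z['im'].astype(int)
print(B('top',200+247/3.545-.5,180+128/3.545-.5,.06))
# right end edges of block in top
print('end edge',B('top',200+315/3.545,180+128/3.545,.06))
s=np.load('pics/v3s.npz');P=cloud('side',s['d'])
g=s['im'].min(2);sub=g[185:203,297:323];print(sub)
print('well side',B('side',260+(568-400)/3.545-.5,130+228/3.545-.5,.06))
E
```

```text
t 7.7333 bx,by,tipz mm [  0.1 -60.3  78.3] yaw -3.549851845128734 F bx by z [-0.54  0.68  0.35]
[ -3.3 -61.4]
end edge [  -1.5 -125.4]
[[231 205 197 168 161 137 121 120 113 122 116  97 127 113 116 126 149 167
  195 181 229 234 233 230 192 138]
 [230 197 186 165 163 154 151 151 147 141 124 112 135 149 150 153 158 169
  196 181 229 233 234 230 192 138]
 [229 194 189 167 162 161 161 160 162 158 151 150 154 161 162 164 163 170
  196 182 228 233 233 230 191 140]
 [230 194 195 162 156 157 158 163 164 163 162 162 163 162 163 163 162 169
  196 181 229 234 234 230 192 137]
 [230 193 192 167 159 158 161 164 166 164 164 163 166 165 163 164 165 170
  202 183 228 234 233 231 192 138]
 [229 186 202 213 215 215 213 211 211 210 209 209 210 211 212 214 214 216
  220 186 229 233 234 230 192 139]
 [229 183 208 229 231 230 223 210 207 201 200 197 200 207 215 227 232 232
  228 188 228 233 234 230 192 139]
 [227 185 222 232 228 209 191 178 174 170 169 167 166 173 181 206 226 233
  229 187 228 233 234 230 194 140]
 [222 186 228 231 214 176 162 158 161 156 158 156 154 153 153 170 205 231
  229 188 229 234 2
[... 321 characters left out ...]
 234 234 232 211 147]
 [212 196 230 234 233 233 232 228 223 219 219 223 222 224 231 233 234 233
  229 186 229 234 234 232 211 147]
 [226 222 232 234 234 234 233 233 233 232 233 232 233 233 233 233 234 234
  232 220 232 233 234 232 211 147]
 [233 232 233 234 233 234 234 234 233 235 234 233 234 234 234 234 233 233
  233 233 234 234 234 233 211 148]
 [231 232 231 231 231 232 231 231 231 231 230 231 231 231 232 231 231 231
  231 231 231 231 231 230 209 148]
 [204 205 204 205 205 205 204 204 204 204 204 204 206 205 205 204 204 204
  205 205 205 205 204 203 190 142]
 [169 171 170 170 169 170 170 170 170 170 170 169 167 170 170 171 170 170
  170 171 170 169 170 170 163 137]]
well side [ -2.4 -68.8]
```

```bash
python3 - <<'E'
from h import *
im,d=snap('side','v4')
c=env.calibration('side');T=np.linalg.inv(c['world_from_camera'])
def proj(p):
    q=T@np.r_[p,1];return c['fx']*q[0]/q[2]+c['cx'],c['fy']*q[1]/q[2]+c['cy']
p=env.get_state()['tcp_pos'].copy();p[2]-=.008;print('tip proj',proj(p))
w=C-BY*.06;print('well proj',proj(np.r_[w,.06]))
cv2.imwrite('pics/v4c.png',cv2.resize(im[155:215,285:335,::-1],None,fx=10,fy=10,interpolation=cv2.INTER_CUBIC))
E
```

```text
tip proj (np.float64(307.5625116371557), np.float64(188.5381953579773))
well proj (np.float64(307.5318408344119), np.float64(192.75177611238698))
```

View pics/v4c.png

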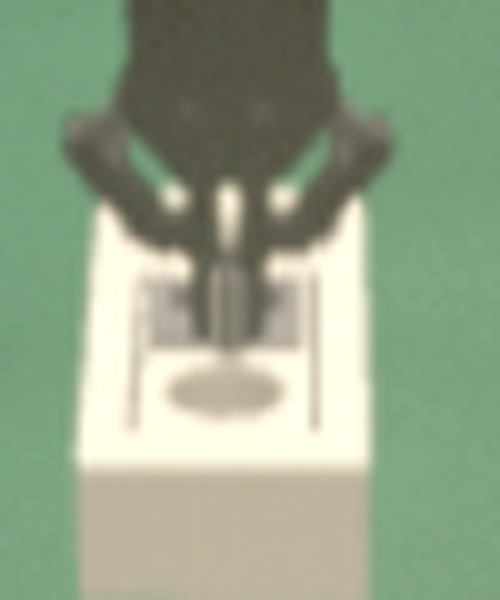

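The side crop shows the fingertips at x≈231, y≈350 and the well centre at (225,391). Both y values sit at the same offset from projection, so y is right. The well is about 2.3 mm to −x, so I correct by that and go down.

Call:
{"fn": "play_rows", "kwargs": {"steps": [{"claw": 255, "dp": [0, -0.0022, 0], "angular": [0, 0, 0]}, {"claw": 255, "dp": [0, 0, 0.006], "angular": [0, 0, 0]}, {"claw": 255, "dp": [0, 0, 0.006], "angular": [0, 0, 0]}, {"claw": 255, "dp": [0, 0, 0.005], "angular": [0, 0, 0]}, {"claw": 255, "dp": [0, 0, 0.003], "angular": [0, 0, 0]}, {"claw": 255, "dp": [0, 0, 0.003], "angular": [0, 0, 0]}, {"claw": 255, "dp": [0, 0, 0.003], "angular": [0, 0, 0]}, {"claw": 255, "dp": [0, 0, 0], "angular": [0, 0, 0]}]}}

```text
clock: 8.45
tcp_pos: [0.556, 0.1535, 0.0595]
orientation: [-0.0, 0.728, 0.685, -0.0]
wrist_force: [-0.3, -0.1, -0.5]
finger_gap: 0.0
```

```bash
python3 -c "
from h import *
where()"
```

```text
t 8.45 bx,by,tipz mm [ -2.4 -59.5  51.5] yaw -3.4571119440420306 F bx by z [-0.31 -0.09 -0.52]
```

Tips are in the well with no contact force. I continue down to the button.

Call:
{"fn": "play_rows", "kwargs": {"steps": [{"claw": 255, "dp": [0, 0, 0.003], "angular": [0, 0, 0]}, {"claw": 255, "dp": [0, 0, 0.003], "angular": [0, 0, 0]}, {"claw": 255, "dp": [0, 0, 0.003], "angular": [0, 0, 0]}, {"claw": 255, "dp": [0, 0, 0.003], "angular": [0, 0, 0]}, {"claw": 255, "dp": [0, 0, 0.003], "angular": [0, 0, 0]}, {"claw": 255, "dp": [0, 0, 0.002], "angular": [0, 0, 0]}, {"claw": 255, "dp": [0, 0, 0], "angular": [0, 0, 0]}, {"claw": 255, "dp": [0, 0, 0], "angular": [0, 0, 0]}]}}

```text
clock: 9.12
tcp_pos: [0.5563, 0.1534, 0.0434]
orientation: [-0.0, 0.728, 0.685, -0.0]
wrist_force: [-1.2, -0.5, 2.0]
finger_gap: -0.0001
```

```bash
python3 -c "
from h import *
where()"
```

```text
t 9.1167 bx,by,tipz mm [ -2.1 -59.5  35.4] yaw -3.467141348844824 F bx by z [-1.2  -0.57  1.96]
```

Call:
{"fn": "play_rows", "kwargs": {"steps": [{"claw": 255, "dp": [0, 0, 0.0015], "angular": [0, 0, 0]}, {"claw": 255, "dp": [0, 0, 0.0015], "angular": [0, 0, 0]}, {"claw": 255, "dp": [0, 0, 0.0015], "angular": [0, 0, 0]}, {"claw": 255, "dp": [0, 0, 0.001], "angular": [0, 0, 0]}, {"claw": 255, "dp": [0, 0, 0.0005], "angular": [0, 0, 0]}, {"claw": 255, "dp": [0, 0, 0.0005], "angular": [0, 0, 0]}, {"claw": 255, "dp": [0, 0, 0.0005], "angular": [0, 0, 0]}, {"claw": 255, "dp": [0, 0, 0], "angular": [0, 0, 0]}]}}

```text
clock: 9.78
tcp_pos: [0.5565, 0.1535, 0.0379]
orientation: [0.0, 0.728, 0.685, 0.0]
wrist_force: [-4.8, -2.3, 13.6]
finger_gap: 0.0001
```

```bash
python3 -c "
from h import *
where()"
```

```text
t 9.7833 bx,by,tipz mm [ -1.9 -59.5  29.9] yaw -3.460206945035379 F bx by z [-4.65 -2.6  13.63]
```

Bottomed: tip at 29.9 mm with 13.6 N. Now I hold.

Call:
{"fn": "play_rows", "kwargs": {"steps": [{"claw": 255, "dp": [0, 0, 0], "angular": [0, 0, 0]}, {"claw": 255, "dp": [0, 0, 0], "angular": [0, 0, 0]}, {"claw": 255, "dp": [0, 0, 0], "angular": [0, 0, 0]}, {"claw": 255, "dp": [0, 0, 0], "angular": [0, 0, 0]}, {"claw": 255, "dp": [0, 0, 0], "angular": [0, 0, 0]}, {"claw": 255, "dp": [0, 0, 0], "angular": [0, 0, 0]}, {"claw": 255, "dp": [0, 0, 0], "angular": [0, 0, 0]}, {"claw": 255, "dp": [0, 0, 0], "angular": [0, 0, 0]}]}}

```text
clock: 10.45
tcp_pos: [0.5565, 0.1535, 0.0379]
orientation: [0.0, 0.728, 0.685, 0.0]
wrist_force: [-5.0, -1.8, 14.3]
finger_gap: -0.0001
```

Call:
{"fn": "play_rows", "kwargs": {"steps": [{"claw": 255, "dp": [0, 0, 0], "angular": [0, 0, 0]}, {"claw": 255, "dp": [0, 0, 0], "angular": [0, 0, 0]}, {"claw": 255, "dp": [0, 0, 0], "angular": [0, 0, 0]}, {"claw": 255, "dp": [0, 0, 0], "angular": [0, 0, 0]}, {"claw": 255, "dp": [0, 0, 0], "angular": [0, 0, 0]}, {"claw": 255, "dp": [0, 0, 0], "angular": [0, 0, 0]}, {"claw": 255, "dp": [0, 0, 0], "angular": [0, 0, 0]}, {"claw": 255, "dp": [0, 0, 0], "angular": [0, 0, 0]}]}}

```text
clock: 11.12
tcp_pos: [0.5565, 0.1535, 0.0379]
orientation: [0.0, 0.728, 0.685, 0.0]
wrist_force: [-4.6, -0.9, 15.2]
finger_gap: -0.0002
```

```bash
python3 -c "
from h import *
where()"
```

```text
t 11.1167 bx,by,tipz mm [ -1.9 -59.4  29.9] yaw -3.461283459460489 F bx by z [-4.58 -1.22 15.18]
```

Call:
{"fn": "play_rows", "kwargs": {"steps": [{"claw": 255, "dp": [0, 0, -0.004], "angular": [0, 0, 0]}, {"claw": 255, "dp": [0, 0, -0.006], "angular": [0, 0, 0]}, {"claw": 255, "dp": [0, 0, -0.01], "angular": [0, 0, 0]}, {"claw": 255, "dp": [0, 0, -0.01], "angular": [0, 0, 0]}, {"claw": 255, "dp": [0, 0, -0.012], "angular": [0, 0, 0]}, {"claw": 255, "dp": [0, 0, -0.012], "angular": [0, 0, 0]}, {"claw": 255, "dp": [0, 0, -0.012], "angular": [0, 0, 0]}, {"claw": 255, "dp": [0, 0, 0], "angular": [0, 0, 0]}]}}

```text
clock: 11.78
tcp_pos: [0.5583, 0.1538, 0.1054]
orientation: [0.001, 0.728, 0.685, 0.002]
wrist_force: [0.5, -0.4, -0.3]
finger_gap: -0.0005
```

```bash
python3 -c "
from h import *
where();view('v5')"
```

```text
t 11.7833 bx,by,tipz mm [ -0.1 -59.   97.4] yaw -3.4601063422047216 F bx by z [ 0.51 -0.32 -0.35]
```

View pics/v5.png

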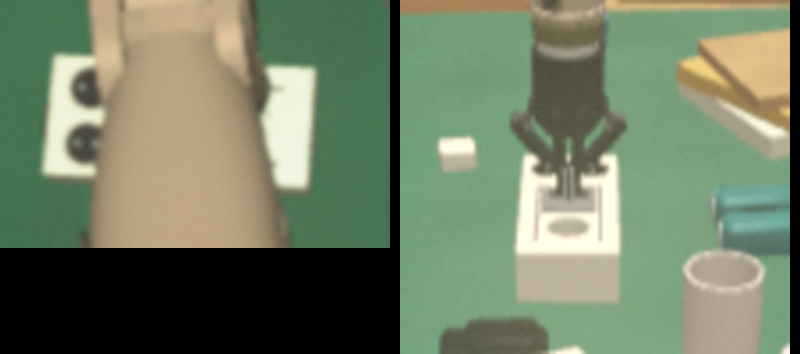

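The block has not moved and the shutter is still open. I go over to the +y side of the rib.

Call:
{"fn": "play_rows", "kwargs": {"steps": [{"claw": 255, "dp": [0.012, 0, 0], "angular": [0, 0, 0]}, {"claw": 255, "dp": [0.016, 0, 0], "angular": [0, 0, 0]}, {"claw": 255, "dp": [0.016, 0, 0], "angular": [0, 0, 0]}, {"claw": 255, "dp": [0.016, 0, 0], "angular": [0, 0, 0]}, {"claw": 255, "dp": [0.016, 0, 0], "angular": [0, 0, 0]}, {"claw": 255, "dp": [0.014, 0, 0], "angular": [0, 0, 0]}, {"claw": 255, "dp": [0, 0, 0], "angular": [0, 0, 0]}, {"claw": 255, "dp": [0, 0, 0], "angular": [0, 0, 0]}]}}

```text
clock: 12.55
tcp_pos: [0.5612, 0.2443, 0.1015]
orientation: [-0.0, 0.728, 0.686, -0.001]
wrist_force: [-0.0, -1.0, -0.5]
finger_gap: -0.0001
```

```bash
python3 -c "
from h import *
where()"
```

```text
t 12.55 bx,by,tipz mm [-2.7 31.4 93.5] yaw -3.3637896389293305 F bx by z [ 0.06 -1.01 -0.52]
```

Call:
{"fn": "play_rows", "kwargs": {"steps": [{"claw": 255, "dp": [0, 0, 0.008], "angular": [0, 0, 0]}, {"claw": 255, "dp": [0, 0, 0.007], "angular": [0, 0, 0]}, {"claw": 255, "dp": [0, 0, 0.006], "angular": [0, 0, 0]}, {"claw": 255, "dp": [0, 0, 0.005], "angular": [0, 0, 0]}, {"claw": 255, "dp": [0, 0, 0.001], "angular": [0, 0, 0]}, {"claw": 255, "dp": [0, 0, 0], "angular": [0, 0, 0]}, {"claw": 255, "dp": [0, 0, 0], "angular": [0, 0, 0]}, {"claw": 255, "dp": [0, 0, 0], "angular": [0, 0, 0]}]}}

```text
clock: 13.22
tcp_pos: [0.5621, 0.2433, 0.0757]
orientation: [0.0, 0.728, 0.685, 0.0]
wrist_force: [0.3, -1.1, 0.2]
finger_gap: 0.0002
```

```bash
python3 -c "
from h import *
where()"
```

```text
t 13.2167 bx,by,tipz mm [-1.7 30.5 67.7] yaw -3.4770460432490338 F bx by z [ 0.4  -1.12  0.24]
```

Call:
{"fn": "play_rows", "kwargs": {"steps": [{"claw": 255, "dp": [-0.004, 0, -0.002], "angular": [0, 0, 0]}, {"claw": 255, "dp": [-0.004, 0, 0], "angular": [0, 0, 0]}, {"claw": 255, "dp": [-0.004, 0, 0], "angular": [0, 0, 0]}, {"claw": 255, "dp": [-0.005, 0, 0], "angular": [0, 0, 0]}, {"claw": 255, "dp": [-0.005, 0, 0], "angular": [0, 0, 0]}, {"claw": 255, "dp": [-0.005, 0, 0], "angular": [0, 0, 0]}, {"claw": 255, "dp": [-0.005, 0, 0], "angular": [0, 0, 0]}, {"claw": 255, "dp": [-0.005, 0, 0], "angular": [0, 0, 0]}]}}

```text
clock: 13.88
tcp_pos: [0.5597, 0.2059, 0.0774]
orientation: [0.0, 0.728, 0.685, 0.0]
wrist_force: [0.3, 1.0, 0.2]
finger_gap: -0.0004
```

Call:
{"fn": "play_rows", "kwargs": {"steps": [{"claw": 255, "dp": [-0.004, 0, 0], "angular": [0, 0, 0]}, {"claw": 255, "dp": [-0.004, 0, 0], "angular": [0, 0, 0]}, {"claw": 255, "dp": [-0.004, 0, 0], "angular": [0, 0, 0]}, {"claw": 255, "dp": [-0.004, 0, 0], "angular": [0, 0, 0]}, {"claw": 255, "dp": [-0.004, 0, 0], "angular": [0, 0, 0]}, {"claw": 255, "dp": [-0.004, 0, 0], "angular": [0, 0, 0]}, {"claw": 255, "dp": [-0.004, 0, 0], "angular": [0, 0, 0]}, {"claw": 255, "dp": [-0.002, 0, 0], "angular": [0, 0, 0]}]}}

```text
clock: 14.55
tcp_pos: [0.5577, 0.1759, 0.0773]
orientation: [0.0, 0.728, 0.685, -0.0]
wrist_force: [0.4, 1.3, 0.1]
finger_gap: -0.0002
```

```bash
python3 -c "
from h import *
where()"
```

```text
t 14.55 bx,by,tipz mm [ -2.  -37.   69.3] yaw -3.482056672689668 F bx by z [0.3  1.36 0.12]
```

Call:
{"fn": "play_rows", "kwargs": {"steps": [{"claw": 255, "dp": [-0.0005, 0, 0], "angular": [0, 0, 0]}, {"claw": 255, "dp": [-0.0005, 0, 0], "angular": [0, 0, 0]}, {"claw": 255, "dp": [-0.0005, 0, 0], "angular": [0, 0, 0]}, {"claw": 255, "dp": [-0.0005, 0, 0], "angular": [0, 0, 0]}, {"claw": 255, "dp": [-0.0005, 0, 0], "angular": [0, 0, 0]}, {"claw": 255, "dp": [-0.0005, 0, 0], "angular": [0, 0, 0]}, {"claw": 255, "dp": [0, 0, 0], "angular": [0, 0, 0]}, {"claw": 255, "dp": [0, 0, 0], "angular": [0, 0, 0]}]}}

```text
clock: 15.22
tcp_pos: [0.5576, 0.1734, 0.0773]
orientation: [0.0, 0.728, 0.685, -0.0]
wrist_force: [1.0, 1.4, 0.2]
finger_gap: 0.0003
```

```bash
python3 -c "
from h import *
where()"
```

```text
t 15.2167 bx,by,tipz mm [ -2.  -39.5  69.3] yaw -3.460303251503875 F bx by z [0.87 1.42 0.18]
```

Now at −39.5, and the stop should be near −44.4.

Call:
{"fn": "play_rows", "kwargs": {"steps": [{"claw": 255, "dp": [-0.0005, 0, 0], "angular": [0, 0, 0]}, {"claw": 255, "dp": [-0.0005, 0, 0], "angular": [0, 0, 0]}, {"claw": 255, "dp": [-0.0005, 0, 0], "angular": [0, 0, 0]}, {"claw": 255, "dp": [-0.0005, 0, 0], "angular": [0, 0, 0]}, {"claw": 255, "dp": [-0.0005, 0, 0], "angular": [0, 0, 0]}, {"claw": 255, "dp": [-0.0005, 0, 0], "angular": [0, 0, 0]}, {"claw": 255, "dp": [0, 0, 0], "angular": [0, 0, 0]}, {"claw": 255, "dp": [0, 0, 0], "angular": [0, 0, 0]}]}}

```text
clock: 15.88
tcp_pos: [0.5574, 0.1703, 0.0773]
orientation: [0.0, 0.728, 0.685, -0.0]
wrist_force: [1.0, 0.8, 0.7]
finger_gap: -0.0
```

```bash
python3 -c "
from h import *
where()"
```

```text
t 15.8833 bx,by,tipz mm [ -2.  -42.6  69.3] yaw -3.473049630486986 F bx by z [0.9  0.9  0.71]
```

Call:
{"fn": "play_rows", "kwargs": {"steps": [{"claw": 255, "dp": [-0.0005, 0, 0], "angular": [0, 0, 0]}, {"claw": 255, "dp": [-0.0005, 0, 0], "angular": [0, 0, 0]}, {"claw": 255, "dp": [-0.0005, 0, 0], "angular": [0, 0, 0]}, {"claw": 255, "dp": [0, 0, 0], "angular": [0, 0, 0]}, {"claw": 255, "dp": [0, 0, 0], "angular": [0, 0, 0]}, {"claw": 255, "dp": [0, 0, 0], "angular": [0, 0, 0]}, {"claw": 255, "dp": [0, 0, 0], "angular": [0, 0, 0]}, {"claw": 255, "dp": [0, 0, 0], "angular": [0, 0, 0]}]}}

```text
clock: 16.55
tcp_pos: [0.5572, 0.1689, 0.0773]
orientation: [-0.0, 0.728, 0.685, -0.0]
wrist_force: [-0.2, 0.0, 0.3]
finger_gap: -0.0001
```

```bash
python3 -c "
from h import *
where()"
```

```text
t 16.55 bx,by,tipz mm [ -2.1 -44.   69.3] yaw -3.4670413338016024 F bx by z [-0.2   0.03  0.31]
```

Call:
{"fn": "play_rows", "kwargs": {"steps": [{"claw": 255, "dp": [-0.0005, 0, 0], "angular": [0, 0, 0]}, {"claw": 255, "dp": [-0.0005, 0, 0], "angular": [0, 0, 0]}, {"claw": 255, "dp": [0, 0, 0], "angular": [0, 0, 0]}, {"claw": 255, "dp": [0, 0, 0], "angular": [0, 0, 0]}, {"claw": 255, "dp": [0, 0, 0], "angular": [0, 0, 0]}, {"claw": 255, "dp": [0, 0, 0], "angular": [0, 0, 0]}, {"claw": 255, "dp": [0, 0, 0], "angular": [0, 0, 0]}, {"claw": 255, "dp": [0, 0, 0], "angular": [0, 0, 0]}]}}

```text
clock: 17.22
tcp_pos: [0.5573, 0.1683, 0.0773]
orientation: [-0.0, 0.728, 0.686, 0.0]
wrist_force: [0.3, 5.0, -0.6]
finger_gap: 0.0
```

```bash
python3 -c "
from h import *
where()"
```

```text
t 17.2167 bx,by,tipz mm [ -2.  -44.6  69.3] yaw -3.449675942876546 F bx by z [ 0.02  4.98 -0.62]
```

The stop is felt at −44.6 with 5 N, travel 62 mm as it must be. I back off, rise and clear the view.

Call:
{"fn": "play_rows", "kwargs": {"steps": [{"claw": 255, "dp": [0.002, 0, 0], "angular": [0, 0, 0]}, {"claw": 255, "dp": [0.006, 0, 0], "angular": [0, 0, 0]}, {"claw": 255, "dp": [0.004, 0, -0.01], "angular": [0, 0, 0]}, {"claw": 255, "dp": [0, 0, -0.025], "angular": [0, 0, 0]}, {"claw": 255, "dp": [0, 0, -0.03], "angular": [0, 0, 0]}, {"claw": 255, "dp": [0, 0, -0.03], "angular": [0, 0, 0]}, {"claw": 255, "dp": [0.01, -0.01, -0.02], "angular": [0, 0, 0]}, {"claw": 255, "dp": [0.02, -0.02, 0], "angular": [0, 0, 0]}]}}

```text
clock: 17.88
tcp_pos: [0.5341, 0.211, 0.1983]
orientation: [0.003, 0.729, 0.684, 0.004]
wrist_force: [1.0, 0.9, -0.8]
finger_gap: -0.0002
```

Call:
{"fn": "play_rows", "kwargs": {"steps": [{"claw": 255, "dp": [0.028, -0.02, 0], "angular": [0, 0, 0]}, {"claw": 255, "dp": [0.028, -0.02, 0], "angular": [0, 0, 0]}, {"claw": 255, "dp": [0.028, -0.02, 0], "angular": [0, 0, 0]}, {"claw": 255, "dp": [0.028, -0.02, 0], "angular": [0, 0, 0]}, {"claw": 255, "dp": [0.028, -0.02, 0], "angular": [0, 0, 0]}, {"claw": 255, "dp": [0.028, -0.02, 0], "angular": [0, 0, 0]}, {"claw": 255, "dp": [0.028, -0.02, 0], "angular": [0, 0, 0]}, {"claw": 255, "dp": [0.02, -0.01, 0], "angular": [0, 0, 0]}]}}

```text
clock: 18.55
tcp_pos: [0.3908, 0.4385, 0.1933]
orientation: [0.0, 0.727, 0.686, 0.0]
wrist_force: [1.2, -0.9, -0.9]
finger_gap: -0.0
```

```bash
python3 - <<'E'
from h import *
where();view('v6')
z=np.load('pics/v6t.npz');z0=np.load('pics/top0.npz')
P=cloud('top',z['d']);R=np.zeros(z['d'].shape,bool);R[203:228,255:285]=1
h=R&(P[...,2]>.073)&(P[...,2]<.09);q=P[h][:,:2]-C;print('rib',np.median(np.c_[q@BX,q@BY]*1000,0))
for i in(z0,z):
    w=np.zeros(R.shape,np.uint8);w[185:245,200:300]=(i['im'].min(2)>130)[185:245,200:300]
    cs=max(cv2.findContours(w,cv2.RETR_EXTERNAL,cv2.CHAIN_APPROX_NONE)[0],key=cv2.contourArea);print(cv2.minAreaRect(cs))
E
```

```text
t 18.55 bx,by,tipz mm [-184.7  214.9  185.3] yaw -3.3360333662104753 F bx by z [ 1.3  -0.85 -0.92]
rib [  0.66696575 -61.06642853]
((250.1246337890625, 213.75692749023438), (75.32828521728516, 34.779701232910156), 3.179830312728882)
((250.04000854492188, 213.77999877929688), (75.16188049316406, 34.7242317199707), 3.1798300743103027)
```

View pics/v6.png

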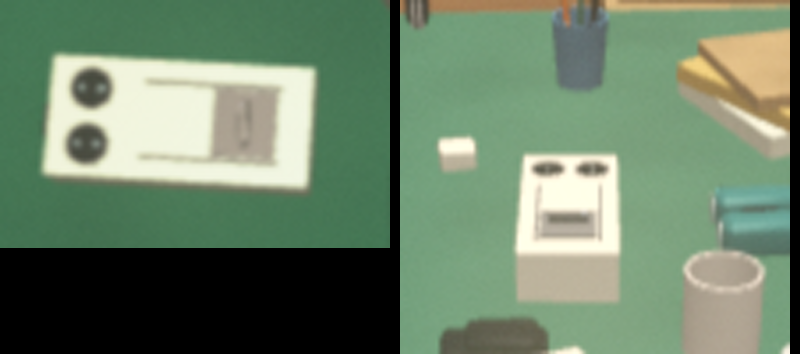

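The shutter is shut with the rib at (244,122). The block outline is unchanged and the robot is clear.

```bash
python3 -c "
from h import *
print(env.hand_in())"
```

```text
the job is handed in; nothing more can be done
None
```

I did the whole job on the two-outlet block in the order asked and handed it in at about 18.6 s of the 64 s allowed. No verdict came back.

- **Shutter open:** I pushed the rib with closed fingers until it stopped, with about 5.5 N at the end. The pictures showed the well fully uncovered.
- **Button pressed:** The fingertips bottomed out at 29.9 mm above the table with 14–15 N, against 5 N for fully in. I held it there for at least 1.3 s.
- **Shutter shut:** I pushed the rib back until it stopped, with about 5 N. The two stops are 62 mm of travel apart, as given. The last picture puts the rib at −61 mm from the block's centre, where −60 mm means shut.
- **Block position:** The block's outline in the top view moved less than 0.1 pixel, about 0.3 mm, from start to finish. Nothing nearby was touched.

**Disagreements and limits:**
- The cameras and the arm differed by about 2 mm across the block. I corrected for this over the well before going down.
- While pressing I saw about 5 N sideways, either friction or light contact with the well wall; the block did not shift.
- I did not look into the well after letting go, so that the button sprang back is assumed rather than checked.

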